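# Clamp a brass block in the engraving fixture

## Robot

A 6-joint arm with a two-finger parallel gripper is mounted at the origin on the work surface. World frame = base frame: x ahead of the robot, y to its left, z up, the work surface at z = 0. Lengths are in mm, angles in rad, forces in N, time in s.
With the tool pointing down it reaches from about 350 to 975 mm from the base axis. Payload 7.1 kg.
Tool frame: the origin (TCP) lies at the very end of the fingers, on their centre line; the grasp point (between the pads) lies 19 mm behind it; z points along the fingers, y is the line along which they close (so a half turn about z gives the same grasp; the last joint's range is limited). The gripper opens to 88 mm and grips with 3 to 60 N. Pads are 20 mm wide; open, the fingers measure 115 mm over their backs; the gripper's body (75 mm by 178 mm) begins 61 mm behind the grasp point.
Start: joints at [1.306, 0.423, 1.63, -0, 1.089, -0.019], TCP at [152.051, 606.206, 222.675] pointing down, gripper open.
Joint ranges: [-3, 3], [-0.9, 2.11], [0.09, 2.58], [-1.31, 4.45], [0.11, 2.69], [-2.54, 2.54]. Speed limits (rad/s): [2.39, 2.39, 3.01, 3.14, 3.14, 3.14].

## Interface

Orientations are given as a rotation vector (axis times angle).
In Python, from workcell import * gives the robot as it stands.
- The arm moves only by the tool step_arm, never from a script. Its argument "deltas" is a list of rows, each a list of 3 entries, a list of its own where there are three numbers: the shift along the tool's x, y, z in units of 300 mm (1.0 is 300 mm), then the turn, a rotation vector about the tool's x, y, z in units of 1.5 rad (1.0 is 1.5 rad), then the gripper command: -1 is shut, 1 is fully open, values between are in proportion. In form: [[[dx, dy, dz], [rx, ry, rz], gripper], ...]. A call has 1 to 20 rows; each row is the pose to reach, as a shift and turn from the pose commanded when the call began, along the tool's axes at that moment; what a row does not reach only later rows make up. A row lasts 1/12 s, in which the tool goes at most 41.7 mm and 7.16 degrees, less where a joint would pass 70% of its speed; a pose out of reach is approached as far as the arm can. A call with a number of a shift or a turn outside -1 to 1 is refused whole. A call with a gripper value outside its range is refused whole. The fingers move at their own pace and stop on an object; the grip force is fixed at half the most. Time passes only in rows, so rows that repeat a pose let the fingers close. It gives the time, the measured TCP pose, the force, the opening and the grip force at its end, in the units of the state.
- get_obs(): the state, without advancing time (a new reading comes with each control period).
- get_image(name): name is "scene" or "top" or "wrist"; returns a dict with "pixels" (400x640x3 uint8, red, green, blue), "fx", "fy", "cx", "cy" (pixels), "T" (4x4, takes a point from camera to world coordinates). Camera axes: x right, y down, z forward; pixel columns grow to the right and rows downward; lengths in mm; the calibration is good to about 2 mm. A picture is of the moment at which its call begins. There is no depth.
- close_job(): hands the job in; it is judged then, once.
The state is a dict: "t": time; "qpos": joint angles; "qvel": joint speeds; "joint_torque": joint torques, N m; "ee_pos": TCP position; "orientation": TCP orientation; "ft_force": force on the tool from outside, world axes, zero at the start; "moment": the same for the moment, N m; "width": finger opening in mm; "grasp_force": force on a finger pad.
Only numpy, scipy, OpenCV 4.12 (cv2) and the standard library are available. Lean on these libraries where they do the work, as an engineer would, in place of code of your own. Each camera call takes 0.05 s, during which the arm holds its last target. There are 200 camera calls.

## Task

Put the loose brass block flat into the corner of the blue engraving fixture, slide it gently but fully home against both low steel stops and let go of it, then push the red clamp handle down past its over-center point until the clamp stays locked on the block by itself. Feel your way: never press hard on the stops or on the handle (the handle must not be forced against its end stop), and leave the dark steel block and the other bench things alone.

Things in the scene. Friction and masses are not known exactly. Their poses are not given: they have to be found in the camera images.
- fixture: Fixed blue board, 120 (its x) by 290 (its y) by 18 mm thick; work nest at its -y end, hold-down toggle clamp at its +y end. Origin: centre of the underside; z up. In the middle of the bench, turned up to 0.2 rad. A block that is home has its underside centre at (0, -0.070, 0.018) m in this frame, its 70 mm side along y. The board is open on the -x and -y sides of the nest.
- stops: Two fixed steel stops, 6 mm high above the board; frame equal to the fixture's. The long one has its face at fixture x = +0.018 m (from y = -0.107 to -0.035) and stops the block moving to +x; the end one has its face at fixture y = -0.035 (from x = -0.018 to 0.018) and stops the block moving to +y. More than 30 N on them is too much.
- block: The work: loose bright yellow brass block, 36 mm (x) by 70 mm (y) by 20 mm high, about 0.43 kg, on the table with its 70 mm side turned up to 0.45 rad from world y, at the robot's right. Origin: centre of the underside.
- spare: Dark steel block of the same size, not needed; it lies on the robot's right as well, nearer or farther than the brass one. Origin: centre of the underside. Leave it.
- handle_hinge (a point): Axis of the clamp handle (along fixture x), at (0, 0.094, 0.090) m in the fixture frame. The handle starts 50 to 68 degrees above level, pointing to fixture +y and up; it is pushed down about this axis. It sits on a spline, so the angle at which it locks is unknown: the over-center point lies somewhere from 2 to 20 degrees above level, the end stop 0.08 rad lower.
- handle_grip (a point): On the centre line of the round red grip (22 mm diameter, 60 to 150 mm from the axis), 125 mm from the axis. Pushed down here it moves easily (1 to 2 N) until the foot meets the block, then resists with 6 to 10 N, fading to nothing at the over-center point; past it the handle jumps the last 10 mm to its hard end stop by itself, and stays. More than 30 N is too much.
- handle: The handle bar with its red grip as one moving part; origin on the hinge axis, its own y axis runs along the bar.
- foot: Black rubber foot, 18 mm in diameter, under the free end of the steel clamp arm; origin at the centre of its underside. With the clamp open the arm stands about upright, clear of the nest by 30 mm or more, top about 160 mm above the table; locked, the foot presses firmly on the block near its centre, sprung.
- bench_pin: Bystander: notched dark wooden block, 50 x 70 x 40 mm. Origin: centre of the underside.
- pliers: Bystander: lying pliers with black handles, 170 mm long. Origin: under the pivot.
- driver: Bystander: lying screwdriver.
- bench_brush: Bystander: lying brush.
- loupe: Bystander: small black eye loupe, 34 mm across, 30 mm high. Origin: centre of the underside.
- wax_tin: Bystander: round tin, 56 mm across, 35 mm high. Origin: centre of the underside.
There are look-alikes about, which are no part of the job. Of the things that look like the block, take the one that is farthest to the robot's right at the start.

How it is judged:
By the outcome, as a careful person would: the job done as asked, in the order asked, and still so for the second after the job is handed in, with the robot touching nothing.
It also fails if it takes over 72 s, if anything falls off the work surface, if the arm or the gripper's body presses on something with over 40 N, if the wrist force passes 120 N, or if a joint passes its speed limit or range.

## Working session

There is one attempt and no reset: what is moved stays moved. The work goes in short steps, Python scripts to look and compute and a tool call to move; the robot and the scene stay as the last step left them, time stands still between calls to the robot, and variables do not carry over. Pictures are saved under pics/ and viewed, at most 10 in all, crops included, and the job is handed in when it is done.

Besides the shell and the picture viewer there is one more tool, called after ">>>" by a JSON object that holds its "api" and its "payload", one argument or row to a line. step_arm: Moves the arm, as the interface text tells. Its arguments: {"type":"object","properties":{"deltas":{"type":"array","items":{"type":"array"}}},"required":["deltas"]}

```bash
ls; mkdir -p pics; cat > h.py <<'E'
import numpy as np, cv2
from scipy.spatial.transform import Rotation as R
from workcell import *
def snap(n,f):
    im=get_image(n); cv2.imwrite('pics/'+f,cv2.cvtColor(im['pixels'],cv2.COLOR_RGB2BGR)); np.save('pics/'+f+'.npy',im,allow_pickle=True); return im
def load(f): return np.load('pics/'+f+'.npy',allow_pickle=True).item()
def ray(im,u,v):
    d=np.array([(u-im['cx'])/im['fx'],(v-im['cy'])/im['fy'],1]); T=np.array(im['T']); return T[:3,3],T[:3,:3]@d
def plane(im,u,v,z):
    o,d=ray(im,u,v); return o+d*(z-o[2])/d[2]
def proj(im,p):
    T=np.array(im['T']); c=T[:3,:3].T@(np.array(p)-T[:3,3]); return im['fx']*c[0]/c[2]+im['cx'],im['fy']*c[1]/c[2]+im['cy']
E
python3 - <<'E'
from h import *
for n in('top','scene'):
    im=snap(n,n+'0.png'); print(n,im['fx'],im['cx'],im['cy'],np.round(im['T'],3).tolist())
print(get_obs())
E
```

```text
pics
top 401.4582691111207 320.69629937721334 195.2637627183715 [[-0.023, -0.993, 0.117, 448.243], [-1.0, 0.024, 0.006, 41.864], [-0.009, -0.117, -0.993, 1233.911], [0.0, 0.0, 0.0, 1.0]]
scene 452.3436083721605 322.8180120842718 196.40654442473937 [[-0.84, 0.304, -0.45, 1085.57], [0.543, 0.493, -0.68, 833.65], [0.016, -0.815, -0.579, 836.796], [0.0, 0.0, 0.0, 1.0]]
{'t': 0.1, 'qpos': array([ 1.30604587e+00,  4.23775785e-01,  1.63060424e+00,  7.91827645e-06,
        1.08858078e+00, -1.90214592e-02]), 'qvel': array([-1.21993690e-03, -2.13852018e-03, -1.17856443e-03,  1.58599102e-03,
       -5.46512168e-07, -4.59254271e-04]), 'joint_torque': array([ 2.96130975e-05, -5.45614922e+01, -2.74324733e+01,  6.44678785e-02,
        1.88692147e-02, -5.18929437e-05]), 'ee_pos': array([151.89583308, 605.74990451, 221.97599365]), 'orientation': array([-3.85000889e-01, -3.11770990e+00,  2.12581150e-03]), 'ft_force': array([ 0.52794793, -0.21966811,  0.92077955]), 'moment': array([-0.08245817, -0.04633263,  0.05219943]), 'grasp_force': 0.0, 'width': 87.87454443738842}
```

View pics/top0.png

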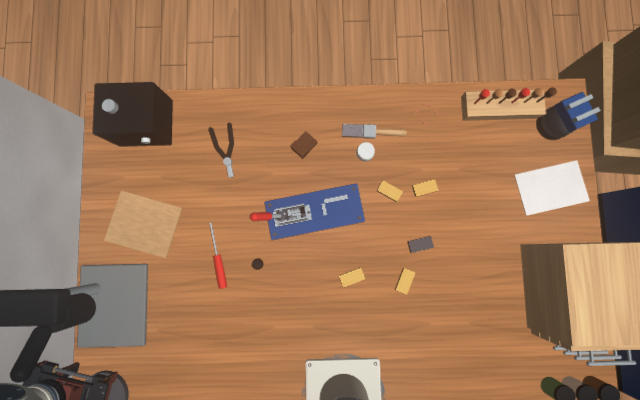

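View pics/scene0.png

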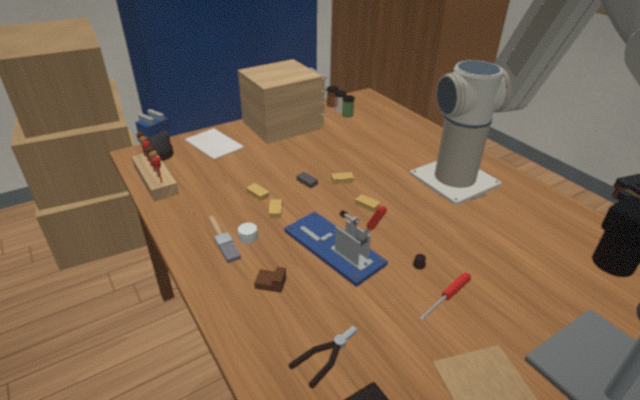

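The top view shows four brass-coloured blocks, at px (390,190), (426,188), (352,277) and (405,281), plus the dark steel block at (421,244). The fixture is at (315,211), and its nest is on the right with stops at (336,199) and (324,209). The red handle points left, at (262,216). The block farthest to the robot's right should be the one at (426,188), so I'll measure it and check a crop.

```bash
python3 - <<'E'
from h import *
im=load('top0.png'); p=im['pixels']; hsv=cv2.cvtColor(p,cv2.COLOR_RGB2HSV)
def rects(mask,z,amin,tag):
    cs,_=cv2.findContours(mask,cv2.RETR_EXTERNAL,cv2.CHAIN_APPROX_NONE)
    for c in cs:
        if cv2.contourArea(c)<amin: continue
        w=np.array([plane(im,u,v,z)[:2] for u,v in c[:,0]],np.float32)
        r=cv2.minAreaRect(w); print(tag,c[:,0].mean(0).round(),np.round(r[0],1),np.round(r[1],1),round(r[2],1))
for u,v in[(390,190),(426,188),(352,277),(405,281)]: print(hsv[v,u],p[v,u])
m=cv2.inRange(hsv,(17,130,150),(32,255,255)); m[:150]=0;m[310:]=0;m[:,:340]=0;m[:,450:]=0
rects(m,20,60,'brass')
b=cv2.inRange(hsv,(105,110,50),(125,255,255)); b[:170]=0;b[250:]=0;b[:,:250]=0;b[:,380:]=0
b=cv2.morphologyEx(b,cv2.MORPH_CLOSE,np.ones((9,9)))
rects(b,18,1000,'board')
a=cv2.resize(p[150:300,230:450],None,fx=3.6,fy=3.6,interpolation=cv2.INTER_CUBIC)
cv2.imwrite('pics/crop.png',a[...,::-1])
E
```

```text
[ 19 136 228] [228 183 106]
[ 19 137 230] [230 185 106]
[ 20 136 230] [230 187 107]
[ 19 137 230] [230 186 106]
brass [405. 280.] [ 330.7 -194.5] [35.8 68.9] 65.7
brass [352. 277.] [346.1 -36.3] [36.7 69.2] 19.3
brass [425. 188.] [ 607.7 -268.8] [36.2 69.1] 13.0
brass [389. 190.] [ 601.2 -159.8] [70.3 36.3] 57.7
board [314. 211.] [544.9  70. ] [114.2 283.4] 9.8
```

View pics/crop.png

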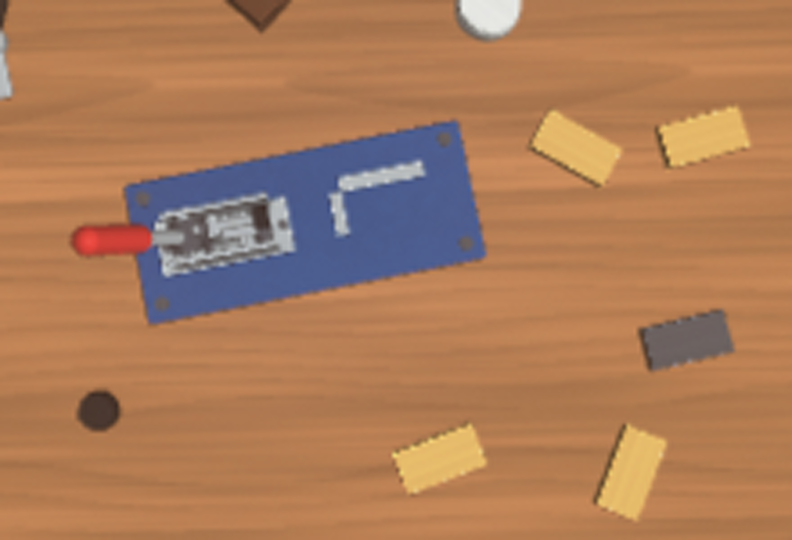

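The crop confirms it. All four have the size of the block, and the one at top px (426,188) is the farthest right (y = -269), at about (608,-269), long side 13° off y. The dark block is separate at (421,244). The fixture centre is about (545,70), yaw 9.8°.

```bash
cat >> h.py <<'E'
def delta(p,yaw):
    "yaw (deg) = world angle of the tool y axis, tool down"
    o=get_obs(); C=R.from_rotvec(o['orientation']); best=None
    for s in(0,180):
        a=np.radians(yaw+s); Y=np.array([np.cos(a),np.sin(a),0]); Z=np.array([0,0,-1.]); T=R.from_matrix(np.c_[np.cross(Y,Z),Y,Z])
        r=(C.inv()*T).as_rotvec()
        if best is None or np.linalg.norm(r)<np.linalg.norm(best): best=r
    print('shift',np.round(C.inv().apply(np.array(p)-o['ee_pos'])/300,4),'turn',np.round(best/1.5,4),'ee',o['ee_pos'].round(1),'F',o['ft_force'].round(1),'w',round(o['width'],1),'t',o['t'])
E
python3 -c "
from h import *
delta((607,-268,180),13)
o=get_obs();C=R.from_rotvec(o['orientation']);print(C.as_matrix().round(3))
w=get_image('wrist');T=np.array(w['T']);print(T.round(2),o['ee_pos'])"
```

```text
shift [-2.18   -2.4558  0.1432] turn [-8.000e-04  5.000e-04  7.321e-01] ee [151.9 605.7 222. ] F [ 0.5 -0.2  0.9] w 87.9 t 0.1
[[-0.97   0.243 -0.   ]
 [ 0.243  0.97  -0.001]
 [ 0.    -0.001 -1.   ]]
[[ 2.4000e-01  9.3000e-01  2.7000e-01  7.7290e+01]
 [ 9.7000e-01 -2.3000e-01 -7.0000e-02  6.2461e+02]
 [-0.0000e+00  2.8000e-01 -9.6000e-01  3.8492e+02]
 [ 0.0000e+00  0.0000e+00  0.0000e+00  1.0000e+00]] [151.89583308 605.74990451 221.97599365]
```

>>> {"api": "step_arm", "payload": {
  "deltas": [
    [[-0.727,-0.819,0],[0,0,0],1],
    [[-0.727,-0.819,0],[0,0,0],1],
    [[-0.727,-0.819,0],[0,0,0],1],
    [[-0.727,-0.819,0],[0,0,0],1],
    [[-0.727,-0.819,0],[0,0,0],1],
    [[-0.727,-0.819,0],[0,0,0],1],
    [[-0.727,-0.819,0],[0,0,0],1],
    [[-0.727,-0.819,0],[0,0,0],1],
    [[-0.727,-0.819,0],[0,0,0],1]
  ]
}}

```text
t: 0.9
ee_pos: [305.1, 309.9, 222.4]
orientation: [-0.392, -3.117, 0.004]
ft_force: [-0.5, 0.8, -0.3]
width: 87.6
grasp_force: 0.0
```

>>> {"api": "step_arm", "payload": {
  "deltas": [
    [[-0.727,-0.819,0],[0,0,0],1],
    [[-0.727,-0.819,0],[0,0,0],1],
    [[-0.727,-0.819,0],[0,0,0],1],
    [[-0.727,-0.819,0],[0,0,0],1],
    [[-0.727,-0.819,0],[0,0,0],1],
    [[-0.727,-0.819,0],[0,0,0],1],
    [[-0.727,-0.819,0],[0,0,0],1],
    [[-0.727,-0.819,0],[0,0,0],1],
    [[-0.727,-0.819,0],[0,0,0],1]
  ]
}}

```text
t: 1.65
ee_pos: [458.7, 19.2, 223.0]
orientation: [0.392, 3.114, -0.001]
ft_force: [-0.1, 1.5, -0.9]
width: 87.7
grasp_force: 0.0
```

>>> {"api": "step_arm", "payload": {
  "deltas": [
    [[-0.727,-0.819,0.15],[0,0,0.732],1],
    [[-0.727,-0.819,0.15],[0,0,0.732],1],
    [[-0.727,-0.819,0.15],[0,0,0.732],1],
    [[-0.727,-0.819,0.15],[0,0,0.732],1],
    [[-0.727,-0.819,0.15],[0,0,0.732],1],
    [[-0.727,-0.819,0.15],[0,0,0.732],1],
    [[-0.727,-0.819,0.15],[0,0,0.732],1],
    [[-0.727,-0.819,0.15],[0,0,0.732],1],
    [[-0.727,-0.819,0.15],[0,0,0.732],1],
    [[-0.727,-0.819,0.15],[0,0,0.732],1],
    [[-0.727,-0.819,0.15],[0,0,0.732],1]
  ]
}}

```text
t: 2.57
ee_pos: [607.0, -267.0, 176.9]
orientation: [-1.951, -2.46, 0.0]
ft_force: [-0.8, 0.7, 0.7]
width: 87.9
grasp_force: 0.0
```

```bash
cat >> h.py <<'E'
def brass(im,z=20,dbg=False):
    hsv=cv2.cvtColor(im['pixels'],cv2.COLOR_RGB2HSV); m=cv2.inRange(hsv,(17,110,185),(32,255,255))
    m=cv2.morphologyEx(m,cv2.MORPH_OPEN,np.ones((3,3)))
    cs,_=cv2.findContours(m,cv2.RETR_EXTERNAL,cv2.CHAIN_APPROX_NONE); 
    for c in cs:
        if cv2.contourArea(c)<500: continue
        w=np.array([plane(im,u,v,z)[:2] for u,v in c[:,0]],np.float32); r=cv2.minAreaRect(w)
        print('brass',c[:,0].mean(0).round(),np.round(r[0],1),np.round(r[1],1),round(r[2],1))
E
python3 -c "
from h import *
im=snap('wrist','w1.png'); brass(im); delta((607.5,-268.5,9),13)"
```

```text
brass [318. 180.] [ 607.4 -269. ] [35.5 69.4] 14.1
brass [339.  59.] [ 601.  -160.4] [69.7 36. ] 58.8
brass [26. 31.] [ 337.3 -197.8] [35.2 51.4] 66.2
shift [-0.0074  0.001   0.5608] turn [-0.0007 -0.0007  0.0027] ee [ 606.9 -266.6  177.2] F [0.2 0.2 0. ] w 87.6 t 2.6167
```

View pics/w1.png

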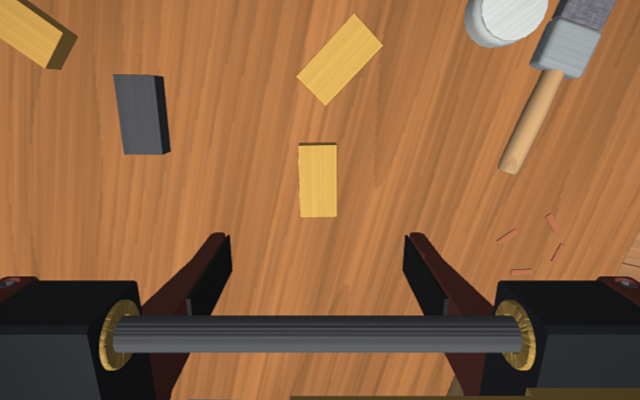

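Target block at wrist px (318,180), upright and aligned between the fingers. The neighbour at (339,59) and the dark block at (140,115) are clear.

>>> {"api": "step_arm", "payload": {
  "deltas": [
    [[-0.009,0.001,0.1],[0,0,-0.009],1],
    [[-0.009,0.001,0.2],[0,0,-0.009],1],
    [[-0.009,0.001,0.3],[0,0,-0.009],1],
    [[-0.009,0.001,0.4],[0,0,-0.009],1],
    [[-0.009,0.001,0.48],[0,0,-0.009],1],
    [[-0.009,0.001,0.54],[0,0,-0.009],1],
    [[-0.009,0.001,0.561],[0,0,-0.009],1],
    [[-0.009,0.001,0.561],[0,0,-0.009],1],
    [[-0.009,0.001,0.561],[0,0,-0.009],-1],
    [[-0.009,0.001,0.561],[0,0,-0.009],-1],
    [[-0.009,0.001,0.561],[0,0,-0.009],-1],
    [[-0.009,0.001,0.561],[0,0,-0.009],-1],
    [[-0.009,0.001,0.561],[0,0,-0.009],-1],
    [[-0.009,0.001,0.561],[0,0,-0.009],-1],
    [[-0.009,0.001,0.561],[0,0,-0.009],-1],
    [[-0.009,0.001,0.561],[0,0,-0.009],-1]
  ]
}}

```text
t: 3.95
ee_pos: [608.2, -270.6, 9.5]
orientation: [1.939, 2.472, 0.0]
ft_force: [0.8, -0.1, 0.2]
width: 38.1
grasp_force: 0.0
```

>>> {"api": "step_arm", "payload": {
  "deltas": [
    [[0,0,0],[0,0,0],-1],
    [[0,0,0],[0,0,0],-1],
    [[0,0,0],[0,0,0],-1],
    [[0,0,0],[0,0,0],-1],
    [[0,0,-0.05],[0,0,0],-1],
    [[0,0,-0.15],[0,0,0],-1],
    [[0,0,-0.25],[0,0,0],-1],
    [[0,0,-0.35],[0,0,0],-1],
    [[0,0,-0.45],[0,0,0],-1],
    [[0,0,-0.45],[0,0,0],-1]
  ]
}}

```text
t: 4.78
ee_pos: [611.3, -271.9, 151.2]
orientation: [1.933, 2.465, 0.003]
ft_force: [1.0, -0.5, -4.4]
width: 35.9
grasp_force: 30.0
```

```bash
python3 -c "
from h import *
delta((540,-15,145),9.8)
im=snap('wrist','w2.png')
hsv=cv2.cvtColor(im['pixels'],cv2.COLOR_RGB2HSV);print(hsv[230:300:10,320].tolist())"
```

```text
shift [ 0.8885 -0.0271  0.0153] turn [0.0051 0.0038 0.0463] ee [ 611.3 -271.9  151.2] F [ 1.  -0.5 -4.4] w 35.9 t 4.7833
[[20, 149, 234], [20, 149, 234], [20, 149, 234], [20, 150, 233], [20, 149, 233], [20, 151, 232], [20, 149, 232]]
```

>>> {"api": "step_arm", "payload": {
  "deltas": [
    [[0.1,-0.015,0],[0,0,0.046],-1],
    [[0.2,-0.015,0],[0,0,0.046],-1],
    [[0.3,-0.015,0],[0,0,0.046],-1],
    [[0.4,-0.015,0],[0,0,0.046],-1],
    [[0.5,-0.015,0],[0,0,0.046],-1],
    [[0.58,-0.015,0],[0,0,0.046],-1],
    [[0.6,-0.015,0],[0,0,0.046],-1],
    [[0.6,-0.015,0],[0,0,0.046],-1],
    [[0.6,-0.015,0],[0,0,0.046],-1]
  ]
}}

```text
t: 5.58
ee_pos: [560.4, -96.7, 143.3]
orientation: [-2.021, -2.404, 0.002]
ft_force: [-0.1, -0.9, -5.3]
width: 35.8
grasp_force: 30.0
```

```bash
python3 -c "
from h import *
delta((545,-15,145),9.8)
im=snap('wrist','w3.png')
print(im['fx'])
for q in [(18,-107),(18,-35),(-18,-35),(60,-145)]:
    a=np.radians(9.8); print(q,np.round(proj(im,(545+q[0]*np.cos(a)-q[1]*np.sin(a),70+q[0]*np.sin(a)+q[1]*np.cos(a),24 if q[0]<50 else 18))))
"
```

```text
shift [ 0.2772 -0.0039 -0.0056] turn [-0.0011 -0.0002  0.001 ] ee [560.4 -96.7 143.3] F [-0.1 -0.9 -5.3] w 35.8 t 5.5833
347.5202705074682
(18, -107) [357. 117.]
(18, -35) [360.  17.]
(-18, -35) [311.  17.]
(60, -145) [404. 163.]
```

View pics/w3.png

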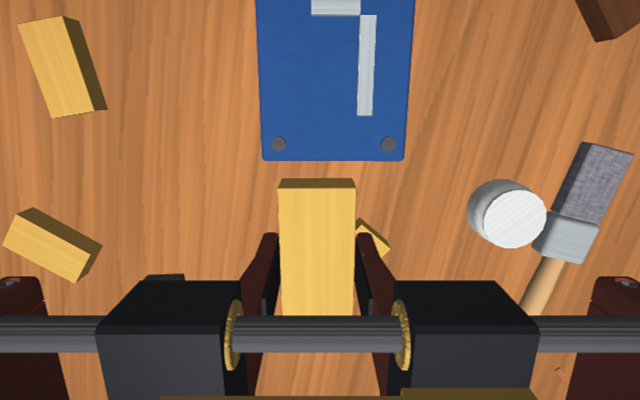

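View shows the nest: the long stop's inner face at px x≈358 (rows 16–115), the end stop's face at row ≈15, the board's end edge at row 160, and the held block's far end at (317,187).

```bash
cat > fix.py <<'E'
from h import *
import sys
def nest(im):
    hsv=cv2.cvtColor(im['pixels'],cv2.COLOR_RGB2HSV); blue=cv2.inRange(hsv,(100,110,50),(125,255,255)); st=cv2.inRange(hsv,(0,0,120),(180,60,255))
    P=[]
    for v in range(30,105):   # long stop inner face: first light pixel
        c=[u for u in range(330,385) if st[v,u]]
        if c: P.append(plane(im,c[0]-.5,v,24)[:2])
    P=np.array(P); L=cv2.fitLine(P.astype(np.float32),cv2.DIST_HUBER,0,.01,.01).ravel()
    Q=[]
    for u in range(316,354):
        c=[v for v in range(0,30) if st[v,u]]
        if c: Q.append(plane(im,u,c[-1]+.5,24)[:2])
    Q=np.array(Q)
    B=[]
    for u in range(290,380):
        c=np.nonzero(blue[150:175,u])[0]
        if len(c): B.append(plane(im,u,150+c[-1]+.5,18)[:2])
    B=np.array(B)
    d=L[:2]*np.sign(L[1]); n=np.array([d[1],-d[0]]); yaw=np.degrees(np.arctan2(-d[0],d[1]))
    b=cv2.fitLine(B.astype(np.float32),cv2.DIST_HUBER,0,.01,.01).ravel(); print('board end yaw',np.degrees(np.arctan(b[1]/b[0])),'stop yaw',yaw)
    xs=L[2:]@n; ys=np.median(Q@d) if len(Q) else None; yb=np.median(B@d)
    print('end stop - board end',ys,yb,(ys or 0)-yb,'(110 expected)')
    home=n*(xs-18)+d*(ys-35); print('home',home.round(1),'via edge',(n*(xs-18)+d*(yb+75)).round(1)); return home,yaw
nest(load('w3.png'))
im=load('w3.png'); hsv=cv2.cvtColor(im['pixels'],cv2.COLOR_RGB2HSV); m=cv2.inRange(hsv,(15,100,180),(32,255,255))
# held block top face z: ee z=143.3; tip was at ~9.5 on grasp, block underside = ee z-9.5
zt=143.3-9.5+20
rows=[np.nonzero(m[v,270:365])[0] for v in range(195,235,5)]
print([(r[0]+270,r[-1]+270) for r in rows])
for v in (195,230):
  r=np.nonzero(m[v,270:360])[0]; print([plane(im,270+c,v,zt)[:2].round(1) for c in(r[0],r[-1])])
print(hsv[176:196,317].tolist()); 
for v in(178,187):print(v,plane(im,317,v,zt).round(1))
E
python3 fix.py
```

```text
board end yaw 9.912667 stop yaw 9.773704
end stop - board end -57.73008862560594 -166.4632014321994 108.73311280659348 (110 expected)
home [556.1   1.7] via edge [555.9   3. ]
[(np.int64(277), np.int64(355)), (np.int64(277), np.int64(356)), (np.int64(277), np.int64(355)), (np.int64(278), np.int64(355)), (np.int64(278), np.int64(355)), (np.int64(278), np.int64(354)), (np.int64(278), np.int64(362)), (np.int64(279), np.int64(364))]
[array([536.9, -67.3]), array([571.9, -61.2])]
[array([540.2, -84.1]), array([577.3, -77.6])]
[[13, 152, 193], [13, 151, 194], [16, 154, 126], [19, 152, 97], [19, 148, 98], [19, 151, 101], [19, 153, 102], [18, 153, 105], [19, 151, 105], [19, 154, 103], [19, 152, 99], [18, 154, 116], [19, 155, 189], [20, 151, 240], [21, 148, 239], [21, 147, 237], [21, 148, 236], [21, 147, 237], [20, 148, 237], [21, 148, 237]]
178 [553.5 -56.3 153.8]
187 [554.2 -60.4 153.8]
```

```bash
python3 -c "
from h import *
delta((552,-4.3,45),9.8)"
```

```text
shift [0.3105 0.0244 0.3285] turn [-0.0007 -0.      0.0004] ee [560.8 -97.3 143.6] F [ 0.2 -0.9 -5.8] w 35.5 t 5.6333
```

>>> {"api": "step_arm", "payload": {
  "deltas": [
    [[0.1,0.024,0],[0,0,0],-1],
    [[0.2,0.024,0],[0,0,0],-1],
    [[0.28,0.024,0],[0,0,0],-1],
    [[0.31,0.024,0.08],[0,0,0],-1],
    [[0.31,0.024,0.16],[0,0,0],-1],
    [[0.31,0.024,0.24],[0,0,0],-1],
    [[0.31,0.024,0.3],[0,0,0],-1],
    [[0.31,0.024,0.328],[0,0,0],-1],
    [[0.31,0.024,0.328],[0,0,0],-1],
    [[0.31,0.024,0.328],[0,0,0],-1],
    [[0.31,0.024,0.328],[0,0,0],-1]
  ]
}}

```text
t: 6.55
ee_pos: [553.3, -4.4, 46.9]
orientation: [2.023, 2.402, 0.002]
ft_force: [0.3, 0.5, -5.3]
width: 35.6
grasp_force: 30.0
```

```bash
python3 -c "
from h import *
delta((552,-4.3,29.5),9.8)"
```

```text
shift [ 0.0012 -0.0043  0.058 ] turn [ 0.0012  0.0003 -0.0002] ee [553.3  -4.4  46.9] F [ 0.3  0.5 -5.3] w 35.6 t 6.55
```

>>> {"api": "step_arm", "payload": {
  "deltas": [
    [[0.001,-0.004,0.02],[0,0,0],-1],
    [[0.001,-0.004,0.04],[0,0,0],-1],
    [[0.001,-0.004,0.055],[0,0,0],-1],
    [[0.001,-0.004,0.058],[0,0,0],-1],
    [[0.001,-0.004,0.058],[0,0,0],-1],
    [[0.001,-0.004,0.058],[0,0,0],-1]
  ]
}}

```text
t: 7.05
ee_pos: [551.0, -3.7, 28.5]
orientation: [-2.023, -2.404, 0.0]
ft_force: [-0.5, -0.2, -4.2]
width: 35.6
grasp_force: 30.0
```

>>> {"api": "step_arm", "payload": {
  "deltas": [
    [[0,0,0.002],[0,0,0],-1],
    [[0,0,0.002],[0,0,0],-1],
    [[0,0,0.002],[0,0,0],-1]
  ]
}}

```text
t: 7.3
ee_pos: [551.1, -3.8, 28.1]
orientation: [2.023, 2.403, 0.0]
ft_force: [0.4, 0.8, -5.5]
width: 35.5
grasp_force: 30.0
```

>>> {"api": "step_arm", "payload": {
  "deltas": [
    [[0,0,0.002],[0,0,0],-1],
    [[0,0,0.002],[0,0,0],-1],
    [[0,0,0.002],[0,0,0],-1]
  ]
}}

```text
t: 7.55
ee_pos: [551.0, -3.8, 27.4]
orientation: [2.023, 2.403, 0.0]
ft_force: [-0.2, -0.3, -4.5]
width: 35.5
grasp_force: 30.0
```

>>> {"api": "step_arm", "payload": {
  "deltas": [
    [[0,0,0.0015],[0,0,0],-1],
    [[0,0,0.0015],[0,0,0],-1],
    [[0,0,0.0015],[0,0,0],-1]
  ]
}}

```text
t: 7.8
ee_pos: [551.1, -3.8, 27.4]
orientation: [2.023, 2.403, 0.0]
ft_force: [-2.3, -0.7, 4.0]
width: 35.6
grasp_force: 30.0
```

>>> {"api": "step_arm", "payload": {
  "deltas": [
    [[0,0,0.0015],[0,0,0],-1],
    [[0,0,0.0015],[0,0,0],-1],
    [[0,0,0.0015],[0,0,0],-1]
  ]
}}

```text
t: 8.05
ee_pos: [551.1, -3.8, 27.4]
orientation: [2.023, 2.403, 0.0]
ft_force: [-4.3, 0.4, 9.9]
width: 35.5
grasp_force: 30.0
```

>>> {"api": "step_arm", "payload": {
  "deltas": [
    [[0,0,0.0015],[0,0,0],-1],
    [[0,0,0.0015],[0,0,0],-1],
    [[0,0,0.0015],[0,0,0],-1]
  ]
}}

```text
t: 8.3
ee_pos: [551.1, -3.8, 27.4]
orientation: [2.023, 2.403, 0.0]
ft_force: [-4.6, 0.2, 15.4]
width: 35.8
grasp_force: 30.0
```

>>> {"api": "step_arm", "payload": {
  "deltas": [
    [[0,0,-0.0032],[0,0,0],-1],
    [[0,0.003,-0.0032],[0,0,0],-1],
    [[0,0.006,-0.0032],[0,0,0],-1],
    [[0,0.009,-0.0032],[0,0,0],-1],
    [[0,0.009,-0.0032],[0,0,0],-1]
  ]
}}

```text
t: 8.72
ee_pos: [551.3, -3.8, 27.4]
orientation: [-2.02, -2.401, 0.005]
ft_force: [-10.7, -3.7, 16.2]
width: 35.7
grasp_force: 30.0
```

>>> {"api": "step_arm", "payload": {
  "deltas": [
    [[0,0.0015,0],[0,0,0],-1],
    [[0,0.003,0],[0,0,0],-1],
    [[0,0.003,0],[0,0,0],-1]
  ]
}}

```text
t: 8.97
ee_pos: [551.4, -3.7, 27.4]
orientation: [-2.02, -2.4, 0.007]
ft_force: [-13.1, -3.7, 17.5]
width: 35.9
grasp_force: 30.0
```

>>> {"api": "step_arm", "payload": {
  "deltas": [
    [[0,0,-0.004],[0,0,0],-1],
    [[0,0,-0.004],[0,0,0],-1],
    [[0,0,-0.004],[0,0,0],-1]
  ]
}}

```text
t: 9.22
ee_pos: [554.8, -3.2, 27.9]
orientation: [2.023, 2.403, 0.001]
ft_force: [0.4, -0.2, -4.5]
width: 35.6
grasp_force: 30.0
```

>>> {"api": "step_arm", "payload": {
  "deltas": [
    [[0,0.0017,0],[0,0,0],-1],
    [[0,0.0017,0],[0,0,0],-1],
    [[0,0.0017,0],[0,0,0],-1]
  ]
}}

```text
t: 9.47
ee_pos: [555.1, -3.1, 27.9]
orientation: [-2.023, -2.403, 0.0]
ft_force: [0.6, 0.7, -4.7]
width: 35.7
grasp_force: 30.0
```

>>> {"api": "step_arm", "payload": {
  "deltas": [
    [[0,0.0017,0],[0,0,0],-1],
    [[0,0.0017,0],[0,0,0],-1],
    [[0,0.0017,0],[0,0,0],-1]
  ]
}}

```text
t: 9.72
ee_pos: [555.5, -3.0, 28.1]
orientation: [-2.023, -2.404, 0.0]
ft_force: [-0.2, 0.5, -4.9]
width: 35.7
grasp_force: 30.0
```

>>> {"api": "step_arm", "payload": {
  "deltas": [
    [[0,0.0017,0],[0,0,0],-1],
    [[0,0.0017,0],[0,0,0],-1],
    [[0,0.0017,0],[0,0,0],-1]
  ]
}}

```text
t: 9.97
ee_pos: [556.1, -2.9, 28.2]
orientation: [2.023, 2.403, 0.0]
ft_force: [0.7, 0.0, -5.8]
width: 35.7
grasp_force: 30.0
```

>>> {"api": "step_arm", "payload": {
  "deltas": [
    [[0,0.0017,0.0005],[0,0,0],-1],
    [[0,0.0017,0.0005],[0,0,0],-1],
    [[0,0.0017,0.0005],[0,0,0],-1]
  ]
}}

```text
t: 10.22
ee_pos: [556.6, -2.8, 28.1]
orientation: [2.023, 2.404, 0.0]
ft_force: [-0.9, 0.6, -5.9]
width: 35.9
grasp_force: 30.0
```

>>> {"api": "step_arm", "payload": {
  "deltas": [
    [[0,0.0017,0],[0,0,0],-1],
    [[0,0.0017,0],[0,0,0],-1],
    [[0,0.0017,0],[0,0,0],-1]
  ]
}}

```text
t: 10.47
ee_pos: [557.1, -2.8, 28.0]
orientation: [2.023, 2.403, 0.0]
ft_force: [0.0, -1.0, -5.2]
width: 36.0
grasp_force: 30.0
```

>>> {"api": "step_arm", "payload": {
  "deltas": [
    [[0,0.0017,0],[0,0,0],-1],
    [[0,0.0017,0],[0,0,0],-1],
    [[0,0.0017,0],[0,0,0],-1]
  ]
}}

```text
t: 10.72
ee_pos: [557.2, -2.7, 28.0]
orientation: [-2.023, -2.403, 0.001]
ft_force: [-1.3, -0.3, -4.7]
width: 35.9
grasp_force: 30.0
```

Contact seems to begin (x -1.3 N, motion halting). One more step to confirm, then feel for the end stop.

>>> {"api": "step_arm", "payload": {
  "deltas": [
    [[0,0.0017,0],[0,0,0],-1],
    [[0,0.0017,0],[0,0,0],-1],
    [[0,0.0017,0],[0,0,0],-1]
  ]
}}

```text
t: 10.97
ee_pos: [557.2, -2.6, 27.9]
orientation: [-2.022, -2.403, 0.002]
ft_force: [-3.7, -1.0, -2.9]
width: 35.7
grasp_force: 30.0
```

>>> {"api": "step_arm", "payload": {
  "deltas": [
    [[0.003,-0.001,0],[0,0,0],-1],
    [[0.006,-0.001,0],[0,0,0],-1],
    [[0.009,-0.001,0],[0,0,0],-1],
    [[0.009,-0.001,0],[0,0,0],-1]
  ]
}}

```text
t: 11.3
ee_pos: [556.8, 0.0, 27.8]
orientation: [-2.023, -2.403, 0.001]
ft_force: [-2.9, -2.6, -5.5]
width: 36.0
grasp_force: 30.0
```

>>> {"api": "step_arm", "payload": {
  "deltas": [
    [[0.0017,0,0],[0,0,0],-1],
    [[0.0017,0,0],[0,0,0],-1],
    [[0.0017,0,0],[0,0,0],-1]
  ]
}}

```text
t: 11.55
ee_pos: [556.8, 0.5, 27.9]
orientation: [-2.023, -2.403, 0.001]
ft_force: [-4.4, -3.3, -4.0]
width: 35.8
grasp_force: 30.0
```

>>> {"api": "step_arm", "payload": {
  "deltas": [
    [[0.0017,0,0],[0,0,0],-1],
    [[0.0017,0,0],[0,0,0],-1],
    [[0.0017,0,0],[0,0,0],-1]
  ]
}}

```text
t: 11.8
ee_pos: [556.7, 0.7, 27.9]
orientation: [-2.023, -2.403, 0.001]
ft_force: [-4.4, -5.1, -5.9]
width: 35.6
grasp_force: 30.0
```

>>> {"api": "step_arm", "payload": {
  "deltas": [
    [[0.0017,0,0],[0,0,0],-1],
    [[0.0017,0,0],[0,0,0],-1],
    [[0.0017,0,0],[0,0,0],-1]
  ]
}}

```text
t: 12.05
ee_pos: [556.7, 0.8, 27.9]
orientation: [2.023, 2.404, -0.002]
ft_force: [-4.1, -6.5, -5.8]
width: 35.6
grasp_force: 30.0
```

>>> {"api": "step_arm", "payload": {
  "deltas": [
    [[-0.001,0,0.001],[0,0,0],-1],
    [[-0.001,0,0.002],[0,0,0],-1],
    [[-0.001,0,0.002],[0,0,0],-1],
    [[-0.001,0,0.002],[0,0,0],-1]
  ]
}}

```text
t: 12.38
ee_pos: [556.8, 0.8, 27.7]
orientation: [-2.023, -2.404, 0.001]
ft_force: [-5.7, -5.9, -1.0]
width: 35.6
grasp_force: 30.0
```

>>> {"api": "step_arm", "payload": {
  "deltas": [
    [[-0.001,-0.001,0.001],[0,0,0],-1],
    [[-0.001,-0.001,0.001],[0,0,0],-1],
    [[-0.001,-0.001,0.001],[0,0,0],0.2],
    [[-0.001,-0.001,0.001],[0,0,0],0.2],
    [[-0.001,-0.001,0.001],[0,0,0],0.2],
    [[-0.001,-0.001,0.001],[0,0,0],0.2],
    [[-0.001,-0.001,0.001],[0,0,0],0.2],
    [[-0.001,-0.001,0.001],[0,0,0],0.2]
  ]
}}

```text
t: 13.05
ee_pos: [557.3, 1.0, 27.4]
orientation: [2.022, 2.403, 0.001]
ft_force: [0.1, -0.7, -0.4]
width: 52.5
grasp_force: 0.0
```

>>> {"api": "step_arm", "payload": {
  "deltas": [
    [[0,0.01,-0.002],[0,0,0],0.2],
    [[0,0.02,-0.002],[0,0,0],0.2],
    [[0,0.024,-0.002],[0,0,0],0.2],
    [[0,0.025,-0.002],[0,0,0],0.2],
    [[0,0.025,-0.002],[0,0,0],0.2]
  ]
}}

```text
t: 13.47
ee_pos: [564.4, 2.2, 27.7]
orientation: [2.023, 2.404, 0.0]
ft_force: [0.7, -0.3, 0.2]
width: 52.8
grasp_force: 0.0
```

>>> {"api": "step_arm", "payload": {
  "deltas": [
    [[0,0.0017,0],[0,0,0],0.2],
    [[0,0.0033,0],[0,0,0],0.2],
    [[0,0.0033,0],[0,0,0],0.2]
  ]
}}

```text
t: 13.72
ee_pos: [564.9, 2.3, 27.6]
orientation: [-2.023, -2.403, 0.001]
ft_force: [-0.6, -0.2, 1.2]
width: 52.8
grasp_force: 0.4
```

>>> {"api": "step_arm", "payload": {
  "deltas": [
    [[0,0.001,0],[0,0,0],0.2],
    [[0,0.002,0],[0,0,0],0.2],
    [[0,0.002,0],[0,0,0],0.2]
  ]
}}

```text
t: 13.97
ee_pos: [564.9, 2.3, 27.6]
orientation: [-2.022, -2.403, 0.002]
ft_force: [-2.7, -0.9, 3.1]
width: 52.7
grasp_force: 2.0
```

>>> {"api": "step_arm", "payload": {
  "deltas": [
    [[0,0.001,0],[0,0,0],0.2],
    [[0,0.002,0],[0,0,0],0.2],
    [[0,0.002,0],[0,0,0],0.2]
  ]
}}

```text
t: 14.22
ee_pos: [564.9, 2.4, 27.6]
orientation: [-2.021, -2.402, 0.003]
ft_force: [-5.6, -1.9, 5.8]
width: 52.6
grasp_force: 3.1
```

>>> {"api": "step_arm", "payload": {
  "deltas": [
    [[0,-0.015,0],[0,0,0],0.2],
    [[0,-0.03,0],[0,0,0],0.3],
    [[0,-0.03,-0.06],[0,0,0],0.3],
    [[0,-0.03,-0.16],[0,0,0],0.3],
    [[-0.08,-0.03,-0.2],[0,0,0],0.3],
    [[-0.17,-0.03,-0.2],[0,0,0],0],
    [[-0.17,-0.03,-0.2],[0,0,0],-1],
    [[-0.17,-0.03,-0.2],[0,0,0],-1],
    [[-0.17,-0.03,-0.2],[0,0,0],-1],
    [[-0.17,-0.03,-0.2],[0,0,0],-1],
    [[-0.17,-0.03,-0.2],[0,0,0],-1],
    [[-0.17,-0.03,-0.2],[0,0,0],-1]
  ]
}}

```text
t: 15.22
ee_pos: [565.9, -48.5, 87.4]
orientation: [-2.022, -2.404, 0.001]
ft_force: [0.2, -0.2, 1.0]
width: 13.8
grasp_force: 0.0
```

```bash
python3 -c "
from h import *
delta((565.7,-50.2,28.5),9.8)
im=snap('wrist','w4.png'); brass(im,38)"
```

```text
shift [-0.0054 -0.0015  0.1962] turn [-0.0004 -0.0002  0.0009] ee [565.9 -48.5  87.4] F [ 0.2 -0.2  1. ] w 13.8 t 15.2167
brass [320. 365.] [ 588.9 -160.4] [31.5 32.8] 59.7
brass [ 10. 151.] [376.9 -37. ] [55.1 20.2] 85.4
brass [316. 134.] [556.4   2.2] [35.5 69.2] 9.9
```

View pics/w4.png

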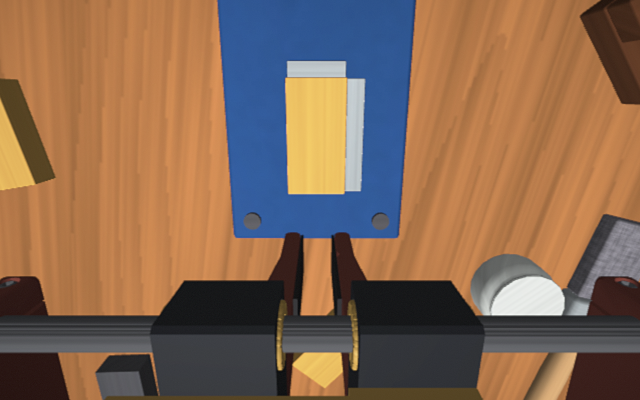

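The block at px (316,134) sits on the board against the end stop (row 78) and the long stop (col 347), yaw 9.9°, as it should. I'll give it a gentle final nudge in +y with closed fingers.

>>> {"api": "step_arm", "payload": {
  "deltas": [
    [[-0.003,-0.003,0.06],[0,0,0],-1],
    [[-0.003,-0.003,0.13],[0,0,0],-1],
    [[-0.003,-0.003,0.18],[0,0,0],-1],
    [[-0.003,-0.003,0.193],[0,0,0],-1],
    [[-0.003,-0.003,0.193],[0,0,0],-1],
    [[-0.003,-0.003,0.193],[0,0,0],-1]
  ]
}}

```text
t: 15.77
ee_pos: [565.7, -50.1, 30.1]
orientation: [2.023, 2.404, -0.0]
ft_force: [0.0, 0.1, 0.5]
width: 0.5
grasp_force: 0.0
```

>>> {"api": "step_arm", "payload": {
  "deltas": [
    [[0.004,0,0],[0,0,0],-1],
    [[0.008,0,0],[0,0,0],-1],
    [[0.012,0,0],[0,0,0],-1],
    [[0.012,0,0],[0,0,0],-1]
  ]
}}

```text
t: 16.1
ee_pos: [565.2, -46.5, 30.5]
orientation: [2.022, 2.403, 0.001]
ft_force: [0.2, -0.0, -0.5]
width: 0.3
grasp_force: 0.0
```

>>> {"api": "step_arm", "payload": {
  "deltas": [
    [[0.0017,0,0],[0,0,0],-1],
    [[0.0033,0,0],[0,0,0],-1],
    [[0.0033,0,0],[0,0,0],-1]
  ]
}}

```text
t: 16.35
ee_pos: [564.7, -45.7, 29.9]
orientation: [2.023, 2.404, 0.0]
ft_force: [-1.1, -0.9, -0.3]
width: 0.5
grasp_force: 0.0
```

>>> {"api": "step_arm", "payload": {
  "deltas": [
    [[0.001,0,0],[0,0,0],-1],
    [[0.002,0,0],[0,0,0],-1],
    [[0.002,0,0],[0,0,0],-1]
  ]
}}

```text
t: 16.6
ee_pos: [564.6, -45.2, 29.8]
orientation: [-2.023, -2.403, 0.0]
ft_force: [-0.5, -0.7, -0.7]
width: 0.5
grasp_force: 0.0
```

>>> {"api": "step_arm", "payload": {
  "deltas": [
    [[0.0017,0,0],[0,0,0],-1],
    [[0.0033,0,0],[0,0,0],-1],
    [[0.0033,0,0],[0,0,0],-1]
  ]
}}

```text
t: 16.85
ee_pos: [564.3, -44.1, 29.8]
orientation: [-2.023, -2.404, 0.0]
ft_force: [0.6, 1.0, 0.1]
width: 0.5
grasp_force: 0.0
```

>>> {"api": "step_arm", "payload": {
  "deltas": [
    [[0.001,0,0],[0,0,0],-1],
    [[0.002,0,0],[0,0,0],-1],
    [[0.002,0,0],[0,0,0],-1]
  ]
}}

```text
t: 17.1
ee_pos: [564.3, -43.6, 29.8]
orientation: [2.023, 2.404, 0.0]
ft_force: [-0.4, 0.1, -0.4]
width: 0.4
grasp_force: 0.0
```

>>> {"api": "step_arm", "payload": {
  "deltas": [
    [[0.001,0,0],[0,0,0],-1],
    [[0.002,0,0],[0,0,0],-1],
    [[0.002,0,0],[0,0,0],-1]
  ]
}}

```text
t: 17.35
ee_pos: [564.2, -43.0, 29.8]
orientation: [2.023, 2.404, -0.0]
ft_force: [0.1, -0.1, -0.3]
width: 0.3
grasp_force: 0.0
```

>>> {"api": "step_arm", "payload": {
  "deltas": [
    [[0.001,0,0],[0,0,0],-1],
    [[0.002,0,0],[0,0,0],-1],
    [[0.002,0,0],[0,0,0],-1]
  ]
}}

```text
t: 17.6
ee_pos: [564.2, -42.8, 29.8]
orientation: [2.023, 2.403, -0.0]
ft_force: [0.5, -3.4, 0.3]
width: 0.6
grasp_force: 1.8
```

>>> {"api": "step_arm", "payload": {
  "deltas": [
    [[0.001,0,0],[0,0,0],-1],
    [[0.002,0,0],[0,0,0],-1],
    [[0.002,0,0],[0,0,0],-1]
  ]
}}

```text
t: 17.85
ee_pos: [564.2, -42.7, 29.9]
orientation: [2.022, 2.403, -0.001]
ft_force: [0.3, -7.7, -0.6]
width: 0.5
grasp_force: 3.6
```

>>> {"api": "step_arm", "payload": {
  "deltas": [
    [[0.001,0,0],[0,0,0],-1],
    [[0.002,0,0],[0,0,0],-1],
    [[0.002,0,0],[0,0,0],-1]
  ]
}}

```text
t: 18.1
ee_pos: [564.2, -42.7, 29.9]
orientation: [2.021, 2.403, -0.001]
ft_force: [0.7, -11.1, -1.7]
width: 0.3
grasp_force: 5.2
```

Block is home (11 N on the end stop, no motion). Backing off, and finding the handle angle from the first pictures.

>>> {"api": "step_arm", "payload": {
  "deltas": [
    [[-0.03,0,0],[0,0,0],-1],
    [[-0.06,0,-0.05],[0,0,0],-1],
    [[-0.06,0,-0.15],[0,0,0],-1],
    [[-0.06,0,-0.28],[0,0,0],-1],
    [[-0.06,0,-0.41],[0,0,0],-1],
    [[-0.06,0,-0.54],[0,0,0],-1],
    [[-0.06,0,-0.67],[0,0,0],-1],
    [[-0.06,0,-0.75],[0,0,0],-1],
    [[-0.06,0,-0.75],[0,0,0],-1],
    [[-0.06,0,-0.75],[0,0,0],-1]
  ]
}}

```text
t: 18.93
ee_pos: [567.7, -59.0, 256.4]
orientation: [2.021, 2.402, 0.004]
ft_force: [-0.4, 0.7, -0.4]
width: 0.3
grasp_force: 0.0
```

```bash
cat >> h.py <<'E'
A=np.radians(9.85); FX=np.array([np.cos(A),np.sin(A),0]); FY=np.array([-np.sin(A),np.cos(A),0]); O=np.array([544.7,70.,0])
def W(y,z): return O+FY*y+np.array([0,0,z])
def handle(im,box):
    u0,v0,u1,v1=box; hsv=cv2.cvtColor(im['pixels'],cv2.COLOR_RGB2HSV); m=cv2.inRange(hsv,(0,150,80),(8,255,255))|cv2.inRange(hsv,(172,150,80),(180,255,255))
    k=np.zeros_like(m); k[v0:v1,u0:u1]=m[v0:v1,u0:u1]; v,u=np.nonzero(k); c=(u.mean(),v.mean())
    o,d=ray(im,*c); p=o+d*((O-o)@FX)/(d@FX); q=p-W(94,90); y,z=q@FY,q[2]
    print('red',len(u),np.round(c),'r',np.hypot(y,z).round(1),'(105) theta',np.degrees(np.arctan2(z,y)).round(1))
E
python3 - <<'E'
from h import *
handle(load('scene0.png'),(360,195,395,240)); handle(load('top0.png'),(240,200,285,230))
delta(W(94+20,280),9.85)
E
```

```text
red 223 [376. 217.] r 109.4 (105) theta 65.0
red 167 [260. 216.] r 106.3 (105) theta 64.6
shift [ 0.8168 -0.0021 -0.0791] turn [ 0.0022  0.0003 -0.0003] ee [567.7 -59.  256.4] F [-0.4  0.7 -0.4] w 0.3 t 18.9333
```

>>> {"api": "step_arm", "payload": {
  "deltas": [
    [[0.1,-0.002,-0.079],[0,0,0],-1],
    [[0.23,-0.002,-0.079],[0,0,0],-1],
    [[0.36,-0.002,-0.079],[0,0,0],-1],
    [[0.49,-0.002,-0.079],[0,0,0],-1],
    [[0.62,-0.002,-0.079],[0,0,0],-1],
    [[0.75,-0.002,-0.079],[0,0,0],-1],
    [[0.82,-0.002,-0.079],[0,0,0],-1],
    [[0.82,-0.002,-0.079],[0,0,0],-1],
    [[0.82,-0.002,-0.079],[0,0,0],-1],
    [[0.82,-0.002,-0.079],[0,0,0],-1]
  ]
}}

```text
t: 19.77
ee_pos: [523.9, 182.5, 277.1]
orientation: [-2.022, -2.403, 0.004]
ft_force: [-0.6, -0.1, 0.6]
width: 0.7
grasp_force: 0.0
```

```bash
python3 - <<'E'
from h import *
delta(W(118.5,211),9.85)
E
```

```text
shift [0.0138 0.0049 0.2204] turn [-0.0017  0.0004 -0.0002] ee [523.9 182.5 277.1] F [-0.6 -0.1  0.6] w 0.7 t 19.7667
```

>>> {"api": "step_arm", "payload": {
  "deltas": [
    [[0.014,0.005,0.08],[0,0,0],-1],
    [[0.014,0.005,0.15],[0,0,0],-1],
    [[0.014,0.005,0.2],[0,0,0],-1],
    [[0.014,0.005,0.22],[0,0,0],-1],
    [[0.014,0.005,0.22],[0,0,0],-1],
    [[0.014,0.005,0.22],[0,0,0],-1]
  ]
}}

```text
t: 20.27
ee_pos: [525.5, 186.8, 212.6]
orientation: [-2.025, -2.402, 0.001]
ft_force: [-0.0, -0.3, 0.9]
width: 0.6
grasp_force: 0.0
```

```bash
cat >> h.py <<'E'
def arc(ths):
    o=get_obs(); C=R.from_rotvec(o['orientation'])
    for t in ths:
        a=np.radians(t); p=W(84+125*np.cos(a)-11*np.sin(a),90+125*np.sin(a)+11*np.cos(a))
        print(t,np.round(C.inv().apply(p-o['ee_pos'])/300,3).tolist())
    q=o['ee_pos']-O; print('y z',(q@FY).round(1),q[2].round(1),'F',o['ft_force'].round(1),'t',o['t'])
E
python3 -c "
from h import *
arc(list(range(65,29,-3)))"
```

```text
65 [0.028, -0.004, 0.016]
62 [0.049, -0.004, 0.024]
59 [0.069, -0.004, 0.033]
56 [0.088, -0.004, 0.043]
53 [0.107, -0.004, 0.054]
50 [0.125, -0.004, 0.066]
47 [0.143, -0.004, 0.079]
44 [0.16, -0.004, 0.093]
41 [0.176, -0.004, 0.108]
38 [0.191, -0.004, 0.123]
35 [0.206, -0.004, 0.14]
32 [0.219, -0.004, 0.157]
y z 118.4 212.6 F [-0.  -0.3  0.9] t 20.2667
```

>>> {"api": "step_arm", "payload": {
  "deltas": [
    [[0.014,-0.004,0.008],[0,0,0],-1],
    [[0.028,-0.004,0.016],[0,0,0],-1],
    [[0.038,-0.004,0.02],[0,0,0],-1],
    [[0.049,-0.004,0.024],[0,0,0],-1],
    [[0.059,-0.004,0.028],[0,0,0],-1],
    [[0.069,-0.004,0.033],[0,0,0],-1]
  ]
}}

```text
t: 20.77
ee_pos: [520.6, 208.4, 202.9]
orientation: [2.022, 2.404, 0.001]
ft_force: [1.3, -0.9, 1.8]
width: 0.4
grasp_force: 0.9
```

>>> {"api": "step_arm", "payload": {
  "deltas": [
    [[0.01,0,0.005],[0,0,0],-1],
    [[0.019,0,0.01],[0,0,0],-1],
    [[0.029,0,0.016],[0,0,0],-1],
    [[0.038,0,0.021],[0,0,0],-1],
    [[0.047,0,0.027],[0,0,0],-1],
    [[0.056,0,0.033],[0,0,0],-1]
  ]
}}

```text
t: 21.27
ee_pos: [517.6, 224.8, 192.6]
orientation: [-2.023, -2.403, -0.0]
ft_force: [0.8, 0.1, 2.1]
width: 0.5
grasp_force: 0.9
```

```bash
python3 -c "
from h import *
arc(list(range(50,19,-3)))
snap('wrist','w5.png');snap('scene','s5.png');handle(load('s5.png.'[:-1]),(330,180,430,270))"
```

```text
50 [-0.004, 0.001, -0.001]
47 [0.014, 0.001, 0.012]
44 [0.03, 0.001, 0.026]
41 [0.047, 0.001, 0.041]
38 [0.062, 0.001, 0.056]
35 [0.076, 0.001, 0.073]
32 [0.09, 0.001, 0.09]
29 [0.103, 0.001, 0.108]
26 [0.115, 0.001, 0.126]
23 [0.125, 0.001, 0.145]
20 [0.135, 0.001, 0.165]
y z 157.1 192.6 F [0.8 0.1 2.1] t 21.2667
red 234 [384. 227.] r 110.9 (105) theta 49.6
```

View pics/s5.png

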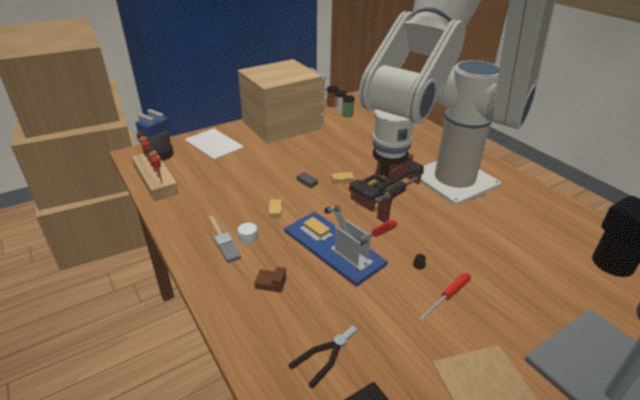

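The scene shows the block in the nest at (317,227), the clamp arm swinging over, and the handle at (384,227) following the fingers, with θ ≈ 50° as modelled. I continue along the arc.

>>> {"api": "step_arm", "payload": {
  "deltas": [
    [[0.005,0.001,0.006],[0,0,0],-1],
    [[0.014,0.001,0.012],[0,0,0],-1],
    [[0.022,0.001,0.019],[0,0,0],-1],
    [[0.03,0.001,0.026],[0,0,0],-1],
    [[0.039,0.001,0.033],[0,0,0],-1],
    [[0.047,0.001,0.041],[0,0,0],-1]
  ]
}}

```text
t: 21.87
ee_pos: [515.3, 238.6, 180.1]
orientation: [-2.023, -2.404, 0.0]
ft_force: [0.1, -1.3, 1.0]
width: 0.5
grasp_force: 0.7
```

>>> {"api": "step_arm", "payload": {
  "deltas": [
    [[0.008,0,0.007],[0,0,0],-1],
    [[0.015,0,0.015],[0,0,0],-1],
    [[0.022,0,0.023],[0,0,0],-1],
    [[0.029,0,0.032],[0,0,0],-1]
  ]
}}

```text
t: 22.2
ee_pos: [514.0, 247.3, 170.6]
orientation: [-2.023, -2.403, -0.0]
ft_force: [-1.0, 0.2, 1.5]
width: 0.1
grasp_force: 0.6
```

>>> {"api": "step_arm", "payload": {
  "deltas": [
    [[0.007,0,0.008],[0,0,0],-1],
    [[0.014,0,0.017],[0,0,0],-1],
    [[0.014,0,0.017],[0,0,0],-1]
  ]
}}

```text
t: 22.45
ee_pos: [513.0, 251.4, 165.1]
orientation: [-2.022, -2.403, 0.001]
ft_force: [-0.1, 0.3, 0.2]
width: 0.6
grasp_force: 0.0
```

```bash
python3 -c "
from h import *
arc(list(range(36,-3,-2)))
handle(get_image('scene'),(330,180,430,270))"
```

```text
36 [-0.018, 0.001, -0.024]
34 [-0.009, 0.001, -0.013]
32 [-0.0, 0.001, -0.001]
30 [0.008, 0.001, 0.01]
28 [0.017, 0.001, 0.022]
26 [0.024, 0.001, 0.035]
24 [0.032, 0.001, 0.047]
22 [0.039, 0.001, 0.06]
20 [0.045, 0.001, 0.073]
18 [0.051, 0.001, 0.087]
16 [0.056, 0.001, 0.1]
14 [0.061, 0.001, 0.114]
12 [0.066, 0.001, 0.128]
10 [0.07, 0.001, 0.142]
8 [0.073, 0.001, 0.156]
6 [0.077, 0.001, 0.17]
4 [0.079, 0.001, 0.185]
2 [0.081, 0.001, 0.199]
0 [0.083, 0.001, 0.214]
-2 [0.084, 0.001, 0.228]
y z 184.2 165.1 F [-0.1  0.3  0.2] t 22.45
red 249 [390. 240.] r 110.5 (105) theta 32.3
```

>>> {"api": "step_arm", "payload": {
  "deltas": [
    [[0.004,0.001,0.005],[0,0,0],-1],
    [[0.008,0.001,0.01],[0,0,0],-1],
    [[0.013,0.001,0.016],[0,0,0],-1],
    [[0.017,0.001,0.022],[0,0,0],-1]
  ]
}}

```text
t: 22.83
ee_pos: [512.7, 256.2, 159.0]
orientation: [2.023, 2.403, -0.0]
ft_force: [0.2, -0.7, 1.0]
width: 0.2
grasp_force: 0.6
```

>>> {"api": "step_arm", "payload": {
  "deltas": [
    [[0.004,0,0.006],[0,0,0],-1],
    [[0.007,0,0.013],[0,0,0],-1],
    [[0.007,0,0.013],[0,0,0],-1]
  ]
}}

```text
t: 23.08
ee_pos: [512.2, 258.5, 154.9]
orientation: [-2.023, -2.403, 0.0]
ft_force: [-0.4, 0.2, 1.2]
width: 0.3
grasp_force: 0.5
```

>>> {"api": "step_arm", "payload": {
  "deltas": [
    [[0.004,0,0.006],[0,0,0],-1],
    [[0.008,0,0.012],[0,0,0],-1],
    [[0.008,0,0.012],[0,0,0],-1]
  ]
}}

```text
t: 23.33
ee_pos: [512.1, 260.6, 151.8]
orientation: [2.023, 2.403, 0.0]
ft_force: [-0.9, -3.0, 3.5]
width: 0.2
grasp_force: 2.4
```

>>> {"api": "step_arm", "payload": {
  "deltas": [
    [[0.004,0,0.006],[0,0,0],-1],
    [[0.007,0,0.013],[0,0,0],-1],
    [[0.007,0,0.013],[0,0,0],-1]
  ]
}}

```text
t: 23.58
ee_pos: [512.0, 262.6, 148.3]
orientation: [2.022, 2.403, 0.001]
ft_force: [-0.4, -4.1, 7.6]
width: 0.2
grasp_force: 3.9
```

>>> {"api": "step_arm", "payload": {
  "deltas": [
    [[0.003,0,0.0065],[0,0,0],-1],
    [[0.003,0,0.0065],[0,0,0],-1]
  ]
}}

```text
t: 23.75
ee_pos: [512.0, 263.6, 146.6]
orientation: [2.022, 2.403, 0.001]
ft_force: [-1.5, -4.1, 8.6]
width: 0.3
grasp_force: 4.6
```

>>> {"api": "step_arm", "payload": {
  "deltas": [
    [[0.003,0,0.0065],[0,0,0],-1],
    [[0.003,0,0.0065],[0,0,0],-1]
  ]
}}

```text
t: 23.92
ee_pos: [511.8, 264.5, 144.7]
orientation: [2.022, 2.403, 0.002]
ft_force: [-1.2, -2.6, 9.7]
width: 0.6
grasp_force: 4.8
```

>>> {"api": "step_arm", "payload": {
  "deltas": [
    [[0.003,0,0.0065],[0,0,0],-1],
    [[0.003,0,0.0065],[0,0,0],-1]
  ]
}}

```text
t: 24.08
ee_pos: [511.6, 265.6, 142.7]
orientation: [2.023, 2.403, 0.002]
ft_force: [-1.5, -3.2, 9.2]
width: 0.5
grasp_force: 4.5
```

>>> {"api": "step_arm", "payload": {
  "deltas": [
    [[0.003,0,0.0065],[0,0,0],-1],
    [[0.003,0,0.0065],[0,0,0],-1]
  ]
}}

```text
t: 24.25
ee_pos: [511.3, 266.5, 140.6]
orientation: [2.023, 2.403, 0.002]
ft_force: [-1.3, -2.4, 7.7]
width: 0.3
grasp_force: 3.7
```

Force is fading; about 18.7° now. Continuing step by step.

>>> {"api": "step_arm", "payload": {
  "deltas": [
    [[0.0025,0,0.007],[0,0,0],-1],
    [[0.0025,0,0.007],[0,0,0],-1]
  ]
}}

```text
t: 24.42
ee_pos: [511.0, 267.5, 138.2]
orientation: [-2.023, -2.403, -0.002]
ft_force: [-2.1, -0.0, 5.1]
width: 0.1
grasp_force: 2.3
```

>>> {"api": "step_arm", "payload": {
  "deltas": [
    [[0.0025,0,0.0065],[0,0,0],-1],
    [[0.0025,0,0.0065],[0,0,0],-1]
  ]
}}

```text
t: 24.58
ee_pos: [510.7, 268.1, 135.7]
orientation: [-2.023, -2.403, -0.001]
ft_force: [0.8, 0.4, 1.2]
width: 0.5
grasp_force: 0.3
```

>>> {"api": "step_arm", "payload": {
  "deltas": [
    [[0.001,0,0.004],[0,0,0],-1],
    [[0.001,0,0.004],[0,0,0],-1],
    [[0.001,0,0.004],[0,0,0],-1]
  ]
}}

```text
t: 24.83
ee_pos: [510.5, 268.0, 134.4]
orientation: [-2.023, -2.403, 0.001]
ft_force: [-0.5, 0.2, -0.1]
width: 0.7
grasp_force: 0.0
```

```bash
python3 -c "
from h import *
arc([18,16,14,12])
handle(get_image('scene'),(330,180,430,280))"
```

```text
18 [-0.005, -0.0, -0.016]
16 [0.001, -0.0, -0.002]
14 [0.006, -0.0, 0.011]
12 [0.01, -0.0, 0.025]
y z 200.9 134.4 F [-0.5  0.2 -0.1] t 24.8333
red 283 [393. 254.] r 109.8 (105) theta 13.4
```

Force is zero and the handle is about 2.5° ahead of the finger, so it has jumped. I lift off and verify.

>>> {"api": "step_arm", "payload": {
  "deltas": [
    [[0,0,-0.03],[0,0,0],-1],
    [[0,0,-0.1],[0,0,0],-1],
    [[0,0,-0.22],[0,0,0],-1],
    [[0,0,-0.34],[0,0,0],-1],
    [[0,0,-0.4],[0,0,0],-1],
    [[0,0,-0.4],[0,0,0],-1],
    [[0,0,-0.4],[0,0,0],-1]
  ]
}}

```text
t: 25.47
ee_pos: [511.2, 268.2, 256.2]
orientation: [2.022, 2.403, 0.004]
ft_force: [-0.5, 1.6, -0.6]
width: 0.7
grasp_force: 0.0
```

```bash
python3 -c "
from h import *
im=snap('scene','s6.png');handle(im,(330,180,430,280))
handle(snap('top','t6.png'),(225,195,285,235))
a=cv2.resize(im['pixels'][190:290,270:430],None,fx=4.5,fy=4.5,interpolation=cv2.INTER_CUBIC);cv2.imwrite('pics/s6c.png',a[...,::-1])
print(get_obs()['ft_force'])"
```

```text
red 275 [393. 254.] r 109.5 (105) theta 13.1
red 150 [249. 221.] r 92.5 (105) theta 11.1
[ 0.04858176  0.47104114 -0.5562855 ]
```

View pics/s6c.png

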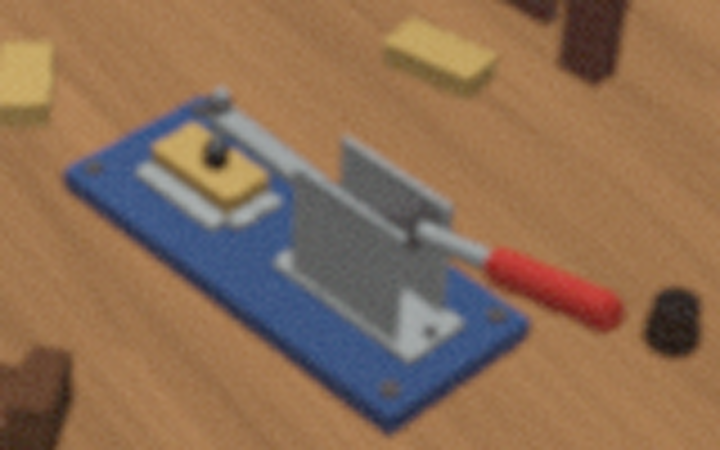

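The crop shows the foot on the block's centre (215,152), the block against both stops, and the handle staying down at about 13° with nothing touching it. The clamp is locked.

```bash
python3 -c "
from workcell import *
print(close_job())"
```

```text
the job is handed in; nothing more can be done
None
```

The brass block is home against both stops and the clamp is locked on it by itself; the job was handed in at about 25.5 s. The sideways push on the stops peaked at about 11 N and the handle push at about 10 N, as read after each move.

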